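Trap an oak block in the sanding jig with its two-key sliding stop

TASK

Set up the oak block in the sanding jig with the fingertips only, without gripping or lifting anything. First push the block along the fence until it is home against the fixed end plate. Then put one fingertip on each of the two keys of the sliding stop, press both down together and keep them down while you slide the stop along until its foot touches the free end of the block, then let go so that the stop locks there; never force the stop along with a key up, and leave everything else on the table where it is.

Things in the scene. Friction and masses are not known exactly. Their poses are not given: they have to be found in the camera images.
- jig: the sanding jig, fixed to the table: plywood base board 140 x 480 x 15 with a slotted aluminium fence along its far side. Origin: centre of the board's underside, on the table. Its y axis runs along the board; the end plate is at the -y end. Its x axis points across the board from the open front to the fence; z up. The fence is 40 wide (x from 10 to 50) and its top is 47 above the table; its face toward the block is at x = 10
- end_face (a point): centre of the face of the fixed aluminium end plate (52 wide, its top 65 above the table) that the block is pushed against; it faces along the jig's +y. This point is at x = -10, y = -205, z = 40 in the jig's frame
- block_mid (a point): centre of the loose oak block (36 x 160 x 66, 0.12 to 0.24 kg), standing on the base board 1 to 3 mm in front of the fence, its top 81 above the table. Its y axis runs along its length and along the jig's y: the free end, to be pushed, is 80 toward +y from this point, the other end 80 toward -y. It starts 20 to 40 short of the end plate; at home this point is 80 from the end plate's face
- stop_face (a point): centre of the flat face of the sliding stop's aluminium foot (37 wide, z from 17 to 60), which hangs in front of the fence and faces the block's free end (toward the jig's -y); this point is 38.5 above the table. At the start it is 90 to 150 from the block's free end
- stop (a joint): slide of the stop along the fence, m: 0 at its far end, grows as it moves toward the end plate (the jig's -y), up to 0.26; it starts between 0 and 0.04 and is at 0.170 when it touches the seated block. With both keys down it slides with about 1 N; with either key up a brake holds it
- key_near_top (a point): centre of the top of the key nearer the end plate: a square dark grey key, 30 x 30, ribbed on top, on top of the dark steel carriage (52 wide, 108 along the fence). Up, its top is 74 above the table, 11 above the collar round it; it goes straight down and moves with the stop. It stands over the fence's centre line, its centre 25 from the foot's face along the jig's +y and 40 from it across, toward +x
- key_far_top (a point): the same for the second, identical key: its centre is 60 from the first along the jig's +y, 30 clear between the two keys
- key_near (a joint): how far the near key is pressed, m: 0 up, 0.008 fully down (hard stop). A spring of 3 N at the top and 5 N fully down pushes it back up; the brake of this key is free from about 1 mm; keep it more than 3 mm down while sliding
- key_far (a joint): the same for the far key
- pencil: flat carpenter's pencil, 13 x 160 x 8, lying on the front strip of the jig's base board, along the jig (a bystander; origin at its underside)
- sand_block: grey sanding block, 62 x 120 x 48, on the table in front of the jig (robot's side) (a bystander; origin at its underside)
- dropper: small brown dropper bottle, 33 wide and 102 high, in front of the jig, toward its end-plate end (a bystander; origin at its underside)
- bottle: white squeeze bottle with a label, 75 wide and 224 high, behind the jig (a bystander; origin at its underside)
- stick_cup: clear cup holding wooden stirring sticks, 92 wide and 154 high, behind the jig (a bystander; origin at its underside)
- mesh_tape: roll of blue mesh tape, 93 x 100 x 49, lying flat to the left of the jig (a bystander; origin at its underside)
- mug: white mug, 92 x 127 x 95, farther to the left (a bystander; origin at its underside)
- grinding_disc: grey grinding disc, 115 across and 8 thick, lying flat to the left of the robot (a bystander; origin at its underside)

How it is judged (in metres and radians):
On the way, in this order (a step that is already met when the one before it is completed fails the run):
1. the block is home against the end plate, with the stop still away from it (y of block_mid in the frame of jig below -0.1215 m and angle between the y axis of block_mid and the y axis of jig, either way round below 0.05 rad and x of block_mid in the frame of jig above -0.015 m and y of stop_face in the frame of block_mid above 0.11 m), for 0.2 s.
2. both keys are held down together (more than 3 mm), the stop still more than 20 mm from the block (value of joint each of key_near, key_far above 0.003 m and y of block_mid in the frame of jig below -0.1215 m and angle between the y axis of block_mid and the y axis of jig, either way round below 0.05 rad and x of block_mid in the frame of jig above -0.015 m and y of stop_face in the frame of block_mid above 0.1 m), for 0.2 s.
3. the stop has reached the block's free end with both keys still held down (value of joint each of key_near, key_far above 0.003 m and y of stop_face in the frame of block_mid below 0.083 m), for 0.2 s.
At the end, for the whole second after the job is handed in: The block is home within 3.5 mm of the end plate, standing on the base board, along the fence within 3 degrees and not more than 7 mm away from it; the stop's foot is within 3 mm of the block's free end; both keys are up again (within 1 mm), so the stop is locked and at rest (y of block_mid in the frame of jig below -0.1215 m and angle between the y axis of block_mid and the y axis of jig, either way round below 0.05 rad and x of block_mid in the frame of jig above -0.015 m and y of stop_face in the frame of block_mid between 0.077 and 0.083 m and value of joint each of key_near, key_far below 0.001 m and height (world z) of block_mid below 0.051 m and velocity of joint stop between -0.003 and 0.003 m/s); the robot touches nothing.
It fails at once if the sliding stop is forced along while one of its keys is up (value of joint any of key_near, key_far below 0.0004 m and (velocity of joint stop above 0.012 m/s or velocity of joint stop below -0.012 m/s)).
It fails at once if the oak block is lifted off the base board (6 mm) or tipped (height (world z) of block_mid above 0.054 m or angle between block_mid's own z axis and vertical above 0.15 rad).
It fails at once if one of the other things on the table is shifted by more than 30 mm (distance of any of pencil, sand_block, dropper, bottle, stick_cup, mesh_tape, mug, grinding_disc from where it was at the start of the episode above 0.03 m).
It also fails if it takes over 64 s, if anything falls off the work surface, if the arm or the gripper's body presses on something with over 40 N, if the wrist force passes 120 N, or if a joint passes its speed limit or range.

ROBOT

A 6-joint arm with a two-finger parallel gripper is mounted at the origin on the work surface; the furniture and walls round the work are solid. World frame = base frame: x ahead of the robot, y to its left, z up, the work surface at z = 0. Lengths are in mm, angles in rad, forces in N, time in s.
With the tool pointing down it reaches from about 225 to 875 mm from the base axis. Payload 3.4 kg.
Tool frame: the origin (TCP) lies midway between the tips of the shut fingers; the grasp point (between the pads) lies 19 mm behind it (hold_point_z is the distance from the TCP to the grasp point, in mm); x points along the fingers, z is the direction in which the jaws open and shut, and the axes are right-handed (so a half turn about x gives the same grasp; the last joint's range is limited). The gripper opens to 85 mm and grips with 20 to 120 N. Pads are 22 mm wide; open, the fingers measure 114 mm over their backs; the gripper's body (76 mm by 85 mm) begins 54 mm behind the grasp point. The pads swing forward as they close: fully open they stand 13 mm farther back than shut.
Start: joints at [0.99, 0.276, 1.505, -0, 1.361, -0.121], TCP at [255.188, 515.307, 231.328] pointing down, gripper open.
Joint ranges: [-2.89, 2.89], [-0.75, 2.08], [0.22, 2.7], [-1.18, 4.32], [0.11, 2.71], [-2.7, 2.7]. Speed limits (rad/s): [2.57, 2.57, 3.14, 3.14, 3.14, 3.14].

INTERFACE

Orientations are given as [roll, pitch, yaw] about the fixed x, y, z axes, in that order (R = Rz(yaw) Ry(pitch) Rx(roll)).
In Python, from bench import sense, get_image, job_done, boxes_of, cut_out, hold_point_z gives the robot as it stands. The module is installed in compiled form; this text tells all that it offers.
- The arm moves only by the tool carry_out, never from a script. Its argument "deltas" is a list of rows, each a list of 5 numbers: the opening in per cent of the stroke, from 0 (shut) to 100 (fully open), then the shift along the tool's x, y, z in m, then the turn about the tool's x in degrees. A call has 1 to 12 rows; each row is the pose to reach, as a shift and turn from the pose measured when the call began, along the tool's axes at that moment; what a row does not reach only later rows make up. A row lasts 1/8 s, in which the tool goes at most 62.5 mm and 10.7 degrees, less where a joint would pass 70% of its speed; a pose out of reach is approached as far as the arm can. A call with a gripper value outside its range is refused whole. The fingers move at their own pace and stop on an object; "force" is the grip in N (left out, the last holds). Time passes only in rows, so rows that repeat a pose let the fingers close. It gives the time, the measured TCP pose, the force and the opening at its end, in the units of the state.
- sense(): the state, without advancing time (a new reading comes with each control period).
- get_image(name): name is "side" or "top"; returns a dict with "color" (400x640x3 uint8, blue, green, red), "fx", "fy", "cx", "cy" (pixels), "view" (4x4, takes a point from world to camera coordinates). Camera axes: x right, y down, z forward; pixel columns grow to the right and rows downward; lengths in mm; the calibration is good to about 2 mm. A picture is of the moment at which its call begins. There is no depth.
- job_done(): hands the job in, once; it reports no verdict.
Trained networks look in the newest picture that a camera, given by its name, has taken for a name from the list of things; names that differ only in an ending like _2 or _b are one class to them, and where a whole thing is asked for, a point or a joint stands for the part that bears it (a point fixed in the world has none). Each returns a list of dicts, best first, with "conf" (0 to 1); they miss things now and then, are a little off and sometimes report something else, mostly with a low value. They report only what shows in the picture. A call takes as long as a camera call.
- boxes_of(camera, target): "centre" ([column, row] in pixels, amid what is visible of it).
- cut_out(camera, target): "pixels" (400x640 bool, what is visible of it) and "centre" ([column, row] in pixels, amid what is visible of it).
The state is a dict: "time_s": time; "joints": joint angles; "joint_vel": joint speeds; "joint_efforts": joint torques, N m; "position": TCP position; "orientation": TCP orientation; "wrist_force": force on the tool from outside, world axes, zero at the start; "moment": the same for the moment, N m; "gripper_width": finger opening in mm.
Only numpy, scipy, OpenCV 4.12 (cv2) and the standard library are available. Lean on these libraries where they do the work, as an engineer would, in place of code of your own. Each camera call takes 0.05 s, during which the arm holds its last target. There are 200 camera calls.

## Working session

There is one attempt and no reset: what is moved stays moved. The work goes in short steps, Python scripts to look and compute and a tool call to move; the robot and the scene stay as the last step left them, time stands still between calls to the robot, and variables do not carry over. Pictures are saved under pics/ and viewed, about 8 in all and at most 12, crops included, and the job is handed in when it is done.

Besides the shell and the picture viewer there is one more tool, called after ">>>" by a JSON object that holds its "fn" and its "kwargs", one argument or row to a line. carry_out: Moves the arm, as the interface text tells. Its arguments: {"type":"object","properties":{"deltas":{"type":"array"},"force":{"type":"number"}},"required":["deltas"]}

```bash
mkdir -p pics
python3 - <<'E'
from bench import *
import cv2,numpy as np
s=sense();print({k:np.round(v,3).tolist() for k,v in s.items()})
for c in("side","top"):
    im=get_image(c);cv2.imwrite(f"pics/{c}0.png",im["color"]);print(c,im["fx"],im["cx"],im["cy"],np.round(im["view"],4).tolist())
    for t in("jig","block_mid","stop_face","key_near_top","key_far_top","end_face","pencil","sand_block","dropper","bottle","stick_cup","mesh_tape"):
        print(c,t,[(np.round(d["centre"],1).tolist(),round(d["conf"],2)) for d in boxes_of(c,t)[:3]])
E
```

```text
{'time_s': 0.0, 'joints': [0.99, 0.277, 1.506, 0.0, 1.361, -0.121], 'joint_vel': [0.001, 0.001, 0.001, 0.001, -0.0, -0.001], 'joint_efforts': [-0.001, -41.676, -24.58, -0.0, 0.011, 0.0], 'position': [254.855, 514.824, 230.45], 'orientation': [3.006, 1.569, -2.166], 'wrist_force': [-0.158, 0.387, -1.041], 'moment': [0.029, -0.017, -0.028], 'gripper_width': 85.413}
side 435.4883896079911 318.1589760686169 199.19091502294071 [[0.8928, -0.4504, -0.0055, -462.6931], [-0.1963, -0.378, -0.9047, 115.112], [0.4054, 0.8088, -0.4259, 1253.5904], [0.0, 0.0, 0.0, 1.0]]
side jig [([348.1, 268.0], 0.94)]
side block_mid [([371.8, 267.4], 0.75), ([222.0, 178.9], 0.49)]
side stop_face [([318.8, 216.7], 0.93), ([422.4, 213.5], 0.5)]
side key_near_top [([329.1, 213.6], 0.52)]
side key_far_top [([397.1, 206.6], 0.68)]
side end_face [([347.4, 271.4], 0.88)]
side pencil [([334.2, 262.0], 0.79)]
side sand_block [([291.5, 269.9], 0.89)]
side dropper [([322.0, 282.5], 0.8), ([315.5, 204.6], 0.74)]
side bottle [([419.9, 216.3], 0.82), ([337.4, 263.9], 0.27), ([322.3, 281.0], 0.24)]
side stick_cup [([399.4, 205
[... 174 characters left out ...]
, 0.0041, -111.0695], [-0.9923, -0.0104, -0.1237, 470.529], [0.1238, -0.0028, -0.9923, 1328.1372], [0.0, 0.0, 0.0, 1.0]]
top jig [([383.2, 215.4], 0.88), ([343.1, 211.2], 0.54)]
top block_mid [([423.2, 212.5], 0.63), ([397.0, 147.9], 0.26)]
top stop_face [([342.9, 216.0], 0.86), ([393.8, 229.4], 0.65), ([419.1, 249.2], 0.17)]
top key_near_top []
top key_far_top [([329.2, 210.9], 0.5)]
top end_face [([380.0, 213.2], 0.68), ([328.9, 212.8], 0.45)]
top pencil [([396.1, 229.3], 0.74)]
top sand_block [([381.7, 265.6], 0.67)]
top dropper [([419.7, 251.0], 0.63)]
top bottle [([395.1, 146.3], 0.81)]
top stick_cup [([371.5, 145.1], 0.58)]
top mesh_tape [([224.5, 217.4], 0.72), ([370.4, 145.3], 0.69)]
```

Run:
```python
import cv2
a=cv2.imread("pics/top0.png")[120:300,200:500];cv2.imwrite("pics/topc.png",cv2.resize(a,(780,468),interpolation=cv2.INTER_CUBIC))
a=cv2.imread("pics/side0.png")[130:330,220:470];cv2.imwrite("pics/sidec.png",cv2.resize(a,(750,600),interpolation=cv2.INTER_CUBIC))
```

```text
(no output)
```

View pics/topc.png

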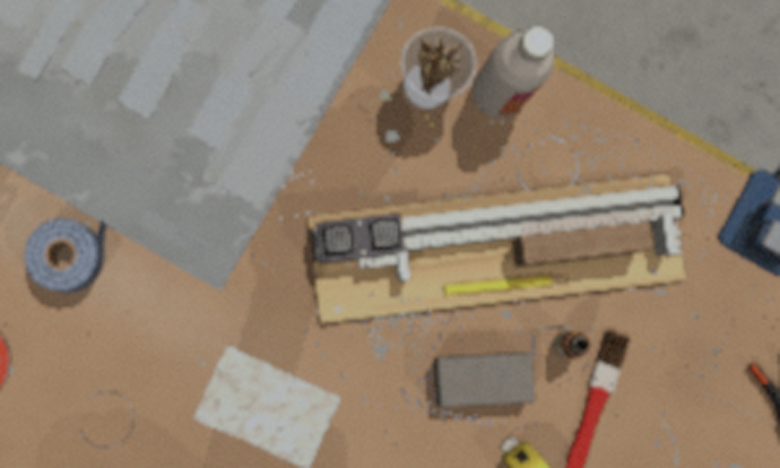

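View pics/sidec.png

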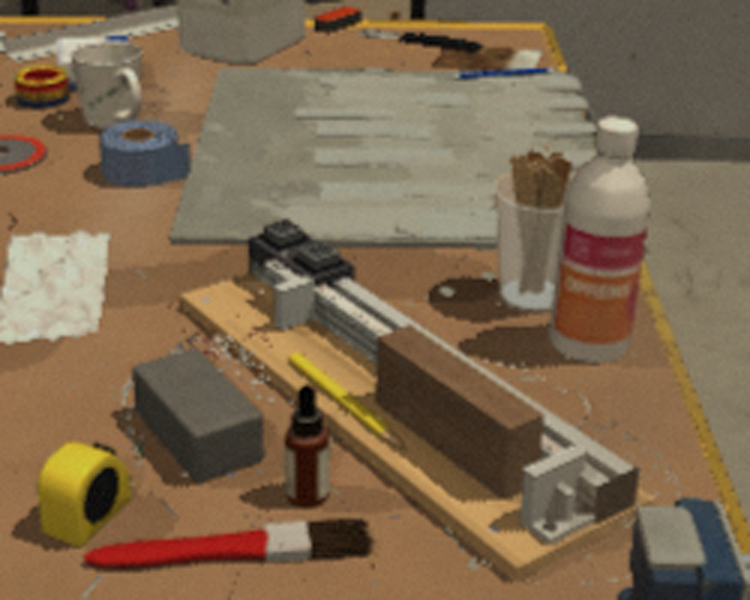

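The pictures show the stop at the left end with two keys (top-crop (385,234) near and (338,240) far). The block's free end is at about (519,250), and the end plate is on the right at (665,235). The jig is yawed about 7°. Next I'll fit the geometry to both views.

```bash
cat > fit.py <<'E'
import numpy as np
from scipy.optimize import least_squares
from scipy.spatial.transform import Rotation as R
K={"side":(435.488,318.159,199.191,np.array([[0.8928,-0.4504,-0.0055,-462.6931],[-0.1963,-0.378,-0.9047,115.112],[0.4054,0.8088,-0.4259,1253.5904]])),
"top":(402.560,317.121,200.978,np.array([[0.01,-0.9999,0.0041,-111.0695],[-0.9923,-0.0104,-0.1237,470.529],[0.1238,-0.0028,-0.9923,1328.1372]]))}
def proj(c,p):
    f,cx,cy,V=K[c];q=V@np.append(p,1);return np.array([cx+f*q[0]/q[2],cy+f*q[1]/q[2]])
def world(s,p):
    c,n=np.cos(s[2]),np.sin(s[2]);return np.array([s[0]+c*p[0]-n*p[1],s[1]+n*p[0]+c*p[1],p[2]])
T=lambda x,y:(200+x/2.6,120+y/2.6)
S=lambda x,y:(220+x/3,130+y/3)
E
cat > run.py <<'E'
from fit import *
# s: x,y,yaw, stopface y, block mid y, block front gap
obs=lambda s:[("top",(-70,240,15),T(319,323)),("top",(-70,-240,15),T(685,277)),("top",(70,240,15),T(310,216)),
("side",(-70,240,15),S(182,294)),("side",(-70,-240,15),S(514,566)),
("top",(30,s[3]+25,74),T(385,234)),("top",(30,s[3]+85,74),T(338,239)),
("side",(30,s[3]+25,74),S(321,254)),("side",(30,s[3]+85,74),S(283,232)),
("side",(-28,s[4]+80,81),S(378,337)),("side",(-28,s[4]-80,81),S(500,433)),("side",(8,s[4]-80,81),S(543,415)),("side",(8,s[4]+80,81),S(410,322)),
("top",(8,s[4]+80,81),T(520,236)),("top",(-28,s[4]+80,81),T(524,264))]
f=lambda s:np.concatenate([proj(c,world(s,p))-o for c,p,o in obs(s)])
r=least_squares(f,[500,-160,0.1,80,-100],loss="soft_l1");s=r.x
print(np.round(s,3));print(np.round(f(s).reshape(-1,2),1).tolist())
for n,p in dict(freeend=(-10,s[4]+80,81),near=(30,s[3]+25,74),mid=(30,s[3]+55,74),far=(30,s[3]+85,74),stopface=(-10,s[3],38),end=(-10,-205,65)).items(): print(n,np.round(world(s,p),1))
print("stop q est",0.170-(s[3]+45)/1000,"gap foot-block",s[3]-s[4]-80,"block short",s[4]-80+205)
E
python3 run.py
python3 - <<'E'
from bench import *
import numpy as np
for c in("side","top"):
  get_image(c)
  for t in("key_near_top","key_far_top","stop_face","block_mid"):
    for d in cut_out(c,t)[:2]:
      y,x=np.nonzero(d["pixels"]);print(c,t,round(d["conf"],2),np.round(d["centre"],1),x.min(),x.max(),y.min(),y.max())
E
```

```text
[ 4.26872e+02 -3.56443e+02  1.23000e-01  1.19904e+02 -9.95590e+01]
[[0.1, -0.3], [0.2, 1.4], [-1.1, -0.2], [-1.0, 0.2], [0.1, 1.1], [0.6, -0.4], [0.3, -0.3], [-0.7, -1.0], [0.2, -1.3], [-1.1, -0.0], [2.3, -1.0], [0.0, -0.2], [-0.2, 0.8], [0.1, -0.3], [0.1, -0.1]]
freeend [ 419.3 -377.1   81. ]
near [ 438.9 -209.    74. ]
mid [ 435.2 -179.2   74. ]
far [ 431.6 -149.4   74. ]
stopface [ 402.3 -238.7   38. ]
end [ 442.  -561.1   65. ]
stop q est 0.005095883987741773 gap foot-block 139.46308426824672 block short 25.441031744011525
side key_far_top 0.56 [318.4 207.4] 309 321 203 211
side stop_face 0.63 [316.3 219.1] 303 337 203 239
side block_mid 0.81 [371.  267.9] 345 400 240 295
side block_mid 0.31 [322.4 280.3] 315 330 260 299
top key_far_top 0.43 [330.2 209. ] 325 334 207 216
top stop_face 0.95 [342.4 212.2] 322 358 202 228
top block_mid 0.92 [424.6 213.8] 398 450 205 221
top block_mid 0.44 [340.8 211.1] 322 356 202 226
```

```bash
cat > go.py <<'E'
import sys
from fit import *
from bench import sense
S0=np.array([426.87,-356.44,0.123])
def state():
    s=sense();Rt=R.from_euler("xyz",s["orientation"]).as_matrix();p=np.array(s["position"])
    c,n=np.cos(.123),np.sin(.123);J=np.array([[c,-n,0],[n,c,0],[0,0,1]])
    return s,Rt,p,J
def show(*targets):
    s,Rt,p,J=state();jy=J[:,1]
    print("t",round(s["time_s"],2),"jigpos",np.round(J.T@(p-np.append(S0[:2],0)),1),"jigforce",np.round(J.T@s["wrist_force"],1),"w",round(s["gripper_width"],1),"j",np.round(s["joints"],2))
    a=np.arctan2(Rt[:,1]@jy,Rt[:,2]@jy); # turn about tool x taking z onto jy: z'=-sin a y+cos a z
    a=np.degrees(-a);print("turn deg",round(a,1),"or",round((a+360)%360-180,1),"tool x",np.round(Rt[:,0],3))
    for t in targets:
        d=Rt.T@(world(S0,t)-p);print(t,"shift m",np.round(d/1000,4))
    print("tool axes in jig (cols x y z)",np.round(J.T@Rt,3).tolist())
if __name__=="__main__": show(*eval(sys.argv[1]) if len(sys.argv)>1 else ())
E
python3 go.py "[(-10,30,200),(-10,30,55)]"
```

```text
t 1.8 jigpos [-63.4 886.2 231.3] jigforce [ 0.4 -0.4 -0.2] w 85.2 j [ 0.99  0.28  1.5  -0.    1.36 -0.12]
turn deg -33.4 or 146.6 tool x [ 0.  0. -1.]
(-10, 30, 200) shift m [ 0.0313 -0.5159 -0.6855]
(-10, 30, 55) shift m [ 0.1763 -0.5158 -0.6855]
tool axes in jig (cols x y z) [[0.0, -0.835, 0.55], [0.0, 0.55, 0.835], [-1.0, -0.0, 0.0]]
```

>>> {"fn": "carry_out", "kwargs": {
  "deltas": [
    [0,0,-0.034,-0.046,9.8],
    [0,0,-0.069,-0.091,19.5],
    [0,0,-0.103,-0.137,29.3],
    [0,0,-0.138,-0.183,39.1],
    [0,0,-0.172,-0.2285,48.9],
    [0,0,-0.206,-0.274,58.6],
    [0,0,-0.241,-0.32,68.4],
    [0,0,-0.275,-0.366,78.2],
    [0,0,-0.3095,-0.411,88],
    [0,0,-0.344,-0.457,97.7],
    [0,0,-0.378,-0.503,107.5],
    [0,0,-0.413,-0.548,117.3]
  ],
  "force": 40
}}

```text
time_s: 3.3
position: [382.1, -161.0, 231.6]
orientation: [0.837, 1.57, -0.106]
wrist_force: [1.1, 0.6, -0.3]
gripper_width: 0.3
```

```bash
python3 go.py "[(-10,30,120),(-10,20,55)]"
```

```text
t 3.3 jigpos [-20.4 199.4 231.6] jigforce [ 1.2  0.5 -0.3] w 0.3 j [-0.57  0.03  1.81  0.    1.3   0.38]
turn deg -151.1 or 28.9 tool x [ 0.001 -0.    -1.   ]
(-10, 30, 120) shift m [ 0.1117 -0.0729  0.1532]
(-10, 20, 55) shift m [ 0.1767 -0.0778  0.1619]
tool axes in jig (cols x y z) [[0.001, 0.875, 0.484], [-0.0, 0.484, -0.875], [-1.0, 0.001, 0.001]]
```

>>> {"fn": "carry_out", "kwargs": {
  "deltas": [
    [0,0.0,-0.025,0.051,9.6],
    [0,0.0,-0.049,0.102,19.3],
    [0,0.0,-0.073,0.153,28.9],
    [0,0.055,-0.073,0.153,28.9],
    [0,0.11,-0.073,0.153,28.9],
    [0,0.145,-0.073,0.153,28.9],
    [0,0.172,-0.073,0.153,28.9],
    [0,0.176,-0.073,0.153,28.9],
    [0,0.1765,-0.073,0.153,28.9]
  ]
}}

```text
time_s: 4.42
position: [413.6, -328.3, 55.8]
orientation: [1.034, 1.569, -0.413]
wrist_force: [0.2, 0.4, 1.1]
gripper_width: 0.0
```

```bash
python3 go.py "[(-10,0,55)]"
python3 - <<'E'
from bench import *
import cv2,numpy as np
a=get_image("top")["color"][130:290,300:500];b=get_image("side")["color"][190:340,260:460]
cv2.imwrite("pics/p2.png",np.vstack([cv2.resize(a,(700,300)) if 0 else cv2.resize(a,(375,300),interpolation=2),cv2.resize(b,(375,281),interpolation=2)]))
E
```

```text
t 4.42 jigpos [-9.7 29.6 55.8] jigforce [0.2 0.4 1.1] w 0.0 j [-0.8   0.37  1.86  0.    0.91  0.64]
turn deg -180.0 or 0.0 tool x [ 0.002 -0.001 -1.   ]
(-10, 0, 55) shift m [ 0.0008 -0.0003  0.0296]
tool axes in jig (cols x y z) [[0.002, 1.0, 0.001], [-0.001, 0.001, -1.0], [-1.0, 0.002, 0.001]]
```

View pics/p2.png

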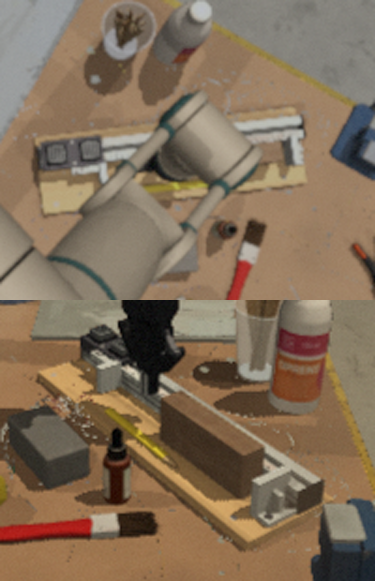

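The shut fingertips are between the foot and the block's free end (lower panel, finger at (152,385), block end at (165,410)). Tool z is along jig -y, so I'll push that way.

>>> {"fn": "carry_out", "kwargs": {
  "deltas": [
    [0,0,0,0.012,0],
    [0,0,0,0.022,0],
    [0,0,0,0.028,0],
    [0,0,0,0.032,0],
    [0,0,0,0.036,0],
    [0,0,0,0.04,0],
    [0,0,0,0.044,0],
    [0,0,0,0.048,0],
    [0,0,0,0.051,0],
    [0,0,0,0.053,0]
  ]
}}

```text
time_s: 5.78
position: [420.6, -381.5, 56.5]
orientation: [0.844, 1.567, -0.603]
wrist_force: [-1.0, -0.0, -0.1]
gripper_width: -0.1
```

```bash
python3 go.py
```

```text
t 5.78 jigpos [ -9.3 -24.1  56.5] jigforce [-1.   0.1 -0.1] w -0.1 j [-0.86  0.41  1.77  0.    0.95  0.59]
turn deg -180.0 or 0.0 tool x [ 0.003 -0.002 -1.   ]
tool axes in jig (cols x y z) [[0.003, 1.0, 0.001], [-0.002, 0.001, -1.0], [-1.0, 0.003, 0.002]]
```

>>> {"fn": "carry_out", "kwargs": {
  "deltas": [
    [0,0,0,0.002,0],
    [0,0,0,0.004,0],
    [0,0,0,0.006,0],
    [0,0,0,0.007,0]
  ]
}}

```text
time_s: 6.28
position: [421.2, -387.6, 56.4]
orientation: [1.324, 1.568, -0.123]
wrist_force: [0.4, 4.7, 1.6]
gripper_width: 0.0
```

```bash
python3 go.py
python3 - <<'E'
from bench import *
import cv2,numpy as np
b=get_image("side")["color"][220:340,320:450]
cv2.imwrite("pics/p3.png",cv2.resize(b,(520,480),interpolation=2))
E
```

```text
t 6.28 jigpos [ -9.4 -30.3  56.4] jigforce [1.  4.6 1.6] w 0.0 j [-0.87  0.42  1.76  0.    0.96  0.58]
turn deg -180.0 or 0.0 tool x [ 0.003 -0.    -1.   ]
tool axes in jig (cols x y z) [[0.003, 1.0, 0.0], [-0.001, 0.0, -1.0], [-1.0, 0.003, 0.001]]
```

View pics/p3.png

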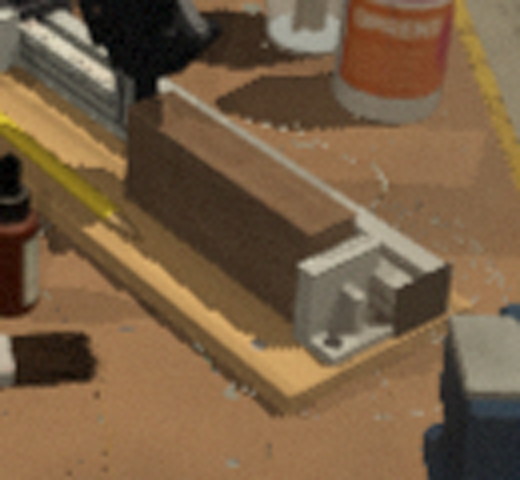

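The block is up against the end plate (crop (310,250)), and a 4.6 N push force confirms it. I'll seat it firmly, then back off and rise.

>>> {"fn": "carry_out", "kwargs": {
  "deltas": [
    [0,0,0,0.002,0],
    [0,0,0,0.003,0],
    [0,0,0,0.003,0]
  ]
}}

```text
time_s: 6.7
position: [421.2, -387.6, 56.5]
orientation: [2.733, 1.566, 1.284]
wrist_force: [-0.2, 8.9, 4.4]
gripper_width: 0.1
```

```bash
python3 go.py
```

```text
t 6.7 jigpos [ -9.5 -30.3  56.5] jigforce [0.9 8.9 4.4] w 0.1 j [-0.87  0.42  1.76  0.01  0.97  0.58]
turn deg 180.0 or -0.0 tool x [ 0.001  0.005 -1.   ]
tool axes in jig (cols x y z) [[0.002, 1.0, -0.0], [0.005, -0.0, -1.0], [-1.0, 0.002, -0.005]]
```

>>> {"fn": "carry_out", "kwargs": {
  "deltas": [
    [0,0,0,-0.008,0],
    [0,0,0,-0.022,0],
    [0,-0.04,0,-0.025,0],
    [0,-0.075,0,-0.03,0],
    [30,-0.08,0.012,-0.08,0],
    [53,-0.08,0.025,-0.13,0],
    [53,-0.08,0.0395,-0.18,0],
    [53,-0.08,0.0395,-0.205,0],
    [53,-0.08,0.0395,-0.205,0],
    [53,-0.08,0.0395,-0.205,0]
  ]
}}

```text
time_s: 7.95
position: [435.6, -180.5, 137.8]
orientation: [2.367, 1.566, 0.92]
wrist_force: [-0.3, -0.5, 0.5]
gripper_width: 45.1
```

```bash
python3 go.py "[(30,175,90)]"
python3 - <<'E'
from bench import *
from fit import *
import cv2
a=get_image("top")["color"][170:250,290:390];b=get_image("side")["color"][170:260,270:370]
cv2.imwrite("pics/p4.png",np.hstack([cv2.resize(a,None,fx=4,fy=4,interpolation=2)[:320],cv2.resize(b,None,fx=4,fy=4,interpolation=2)[:320]]))
for c,t in(("side","key_near_top"),("side","key_far_top"),("side","block_mid"),("top","block_mid")):
  print(c,t,[(np.round(d["centre"],1).tolist(),round(d["conf"],2)) for d in boxes_of(c,t)[:2]])
S0=[426.87,-356.44,.123]
for y in(145,205):print(proj("side",world(S0,(30,y,74))))
E
```

```text
t 7.95 jigpos [ 30.2 173.5 137.8] jigforce [-0.4 -0.4  0.5] w 45.1 j [-0.54  0.2   1.87  0.    1.08  0.9 ]
turn deg 180.0 or -0.0 tool x [ 0.003  0.003 -1.   ]
(30, 175, 90) shift m [ 0.0478 -0.0004 -0.0013]
tool axes in jig (cols x y z) [[0.003, 1.0, -0.0], [0.003, -0.0, -1.0], [-1.0, 0.003, -0.003]]
side key_near_top [([327.8, 212.8], 0.64)]
side key_far_top [([315.2, 205.7], 0.57)]
side block_mid [([377.3, 272.5], 0.6)]
top block_mid [([431.5, 213.0], 0.91)]
[326.21610597 213.68213708]
[314.53660122 205.98169342]
```

View pics/p4.png

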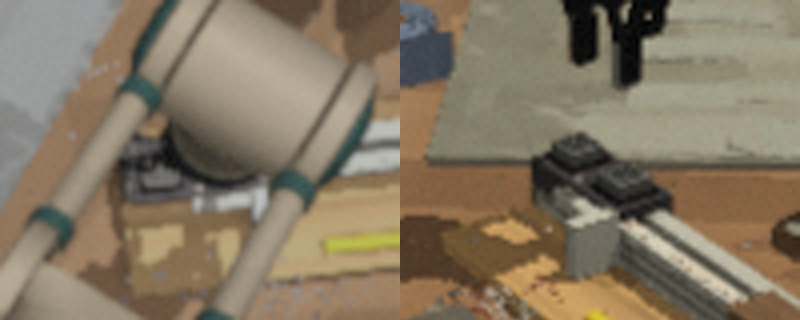

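The keys are visible in the side view (right panel, about (582,150) and (622,180)), directly below the two open fingertips. I'll go down to just above them.

>>> {"fn": "carry_out", "kwargs": {
  "deltas": [
    [53,0.025,0,-0.001,0],
    [53,0.045,0,-0.001,0],
    [53,0.054,0,-0.001,0],
    [53,0.056,0,-0.001,0],
    [53,0.056,0,-0.001,0]
  ]
}}

```text
time_s: 8.88
position: [435.6, -179.6, 81.8]
orientation: [2.563, 1.566, 1.113]
wrist_force: [-0.4, 0.6, 0.1]
gripper_width: 45.2
```

```bash
python3 go.py
python3 - <<'E'
from bench import *
import cv2
b=get_image("side")["color"][180:250,290:370]
cv2.imwrite("pics/p5.png",cv2.resize(b,None,fx=8,fy=8,interpolation=2))
E
```

```text
t 8.88 jigpos [ 30.4 174.4  81.8] jigforce [-0.3  0.7  0.1] w 45.2 j [-0.54  0.26  1.94  0.01  0.94  0.9 ]
turn deg 179.9 or -0.1 tool x [ 0.002  0.004 -1.   ]
tool axes in jig (cols x y z) [[0.003, 1.0, -0.002], [0.004, -0.002, -1.0], [-1.0, 0.003, -0.004]]
```

View pics/p5.png

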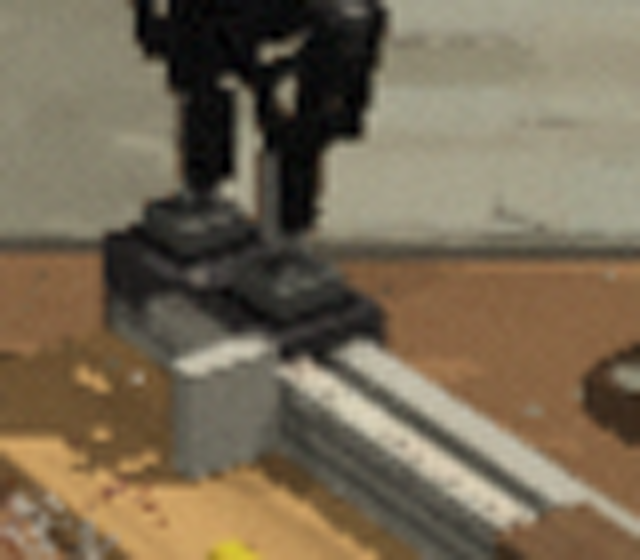

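Both tips are over their keys (tips at (205,195) and (298,235), key tops at (200,210) and (290,272)). Now I'll press down gently.

>>> {"fn": "carry_out", "kwargs": {
  "deltas": [
    [53,0.003,0,0,0],
    [53,0.006,0,0,0],
    [53,0.009,0,0,0],
    [53,0.012,0,0,0],
    [53,0.013,0,0,0],
    [53,0.013,0,0,0]
  ]
}}

```text
time_s: 9.68
position: [435.7, -179.6, 69.4]
orientation: [2.472, 1.566, 1.022]
wrist_force: [-1.3, 0.4, 6.1]
gripper_width: 45.4
```

```bash
python3 go.py
```

```text
t 9.68 jigpos [ 30.5 174.4  69.4] jigforce [-1.2  0.5  6.1] w 45.4 j [-0.54  0.28  1.96  0.01  0.9   0.9 ]
turn deg 179.9 or -0.1 tool x [ 0.003  0.004 -1.   ]
tool axes in jig (cols x y z) [[0.003, 1.0, -0.002], [0.004, -0.002, -1.0], [-1.0, 0.003, -0.004]]
```

Both springs are engaged at 6.1 N, near the top of their travel. I'll press about 7 mm more.

>>> {"fn": "carry_out", "kwargs": {
  "deltas": [
    [53,0.002,0,0,0],
    [53,0.004,0,0,0],
    [53,0.006,0,0,0],
    [53,0.007,0,0,0],
    [53,0.007,0,0,0],
    [53,0.007,0,0,0]
  ]
}}

```text
time_s: 10.42
position: [435.9, -180.1, 63.7]
orientation: [2.159, 1.567, 0.711]
wrist_force: [-2.9, 1.1, 12.6]
gripper_width: 45.5
```

```bash
python3 go.py
```

```text
t 10.43 jigpos [ 30.6 173.9  63.7] jigforce [-2.8  1.5 12.6] w 45.5 j [-0.54  0.29  1.97  0.01  0.89  0.9 ]
turn deg 179.9 or -0.1 tool x [ 0.003  0.003 -1.   ]
tool axes in jig (cols x y z) [[0.004, 1.0, -0.001], [0.002, -0.001, -1.0], [-1.0, 0.004, -0.002]]
```

>>> {"fn": "carry_out", "kwargs": {
  "deltas": [
    [53,0.002,0,0,0],
    [53,0.002,0,0.002,0],
    [53,0.002,0,0.005,0],
    [53,0.002,0,0.009,0],
    [53,0.002,0,0.014,0],
    [53,0.002,0,0.019,0],
    [53,0.002,0,0.024,0],
    [53,0.002,0,0.029,0],
    [53,0.002,0,0.034,0],
    [53,0.002,0,0.038,0],
    [53,0.002,0,0.04,0],
    [53,0.002,0,0.04,0]
  ]
}}

```text
time_s: 11.92
position: [441.1, -221.0, 63.6]
orientation: [1.491, 1.566, 0.043]
wrist_force: [-3.8, 0.1, 16.2]
gripper_width: 45.2
```

```bash
python3 go.py;  python3 - <<'E'
from bench import *
import cv2
b=get_image("side")["color"][180:260,290:390]
cv2.imwrite("pics/p6.png",cv2.resize(b,None,fx=7,fy=7,interpolation=2))
E
```

```text
t 11.93 jigpos [ 30.7 132.6  63.6] jigforce [-3.7  0.6 16.2] w 45.2 j [-0.61  0.31  1.93  0.    0.9   0.84]
turn deg 180.0 or -0.0 tool x [ 0.004  0.    -1.   ]
tool axes in jig (cols x y z) [[0.004, 1.0, -0.0], [-0.0, -0.0, -1.0], [-1.0, 0.004, 0.0]]
```

View pics/p6.png

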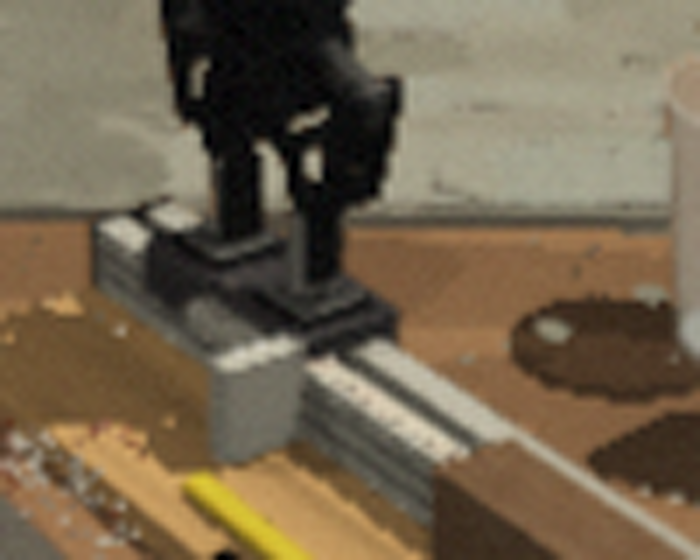

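The stop rides along with both keys down (the fence shows behind the carriage at (120,230)). I'll continue to about 15 mm short of the block.

>>> {"fn": "carry_out", "kwargs": {
  "deltas": [
    [53,0.002,0,0.004,0],
    [53,0.002,0,0.012,0],
    [53,0.002,0,0.022,0],
    [53,0.002,0,0.033,0],
    [53,0.002,0,0.044,0],
    [53,0.002,0,0.055,0],
    [53,0.002,0,0.066,0],
    [53,0.002,0,0.077,0],
    [53,0.002,0,0.088,0],
    [53,0.002,0,0.098,0],
    [53,0.002,0,0.105,0],
    [53,0.002,0,0.107,0]
  ]
}}

```text
time_s: 13.48
position: [454.8, -328.7, 63.7]
orientation: [1.071, 1.564, -0.377]
wrist_force: [-2.2, 0.6, 12.9]
gripper_width: 45.1
```

```bash
python3 go.py
```

```text
t 13.47 jigpos [31.1 24.1 63.7] jigforce [-2.1  0.9 12.9] w 45.1 j [-0.75  0.4   1.78  0.    0.96  0.7 ]
turn deg 180.0 or -0.0 tool x [ 0.006 -0.002 -1.   ]
tool axes in jig (cols x y z) [[0.006, 1.0, -0.001], [-0.003, -0.001, -1.0], [-1.0, 0.006, 0.003]]
```

>>> {"fn": "carry_out", "kwargs": {
  "deltas": [
    [53,0.002,0,0.002,0],
    [53,0.002,0,0.005,0],
    [53,0.002,0,0.008,0],
    [53,0.002,0,0.01,0],
    [53,0.002,0,0.012,0],
    [53,0.002,0,0.013,0],
    [53,0.002,0,0.014,0]
  ]
}}

```text
time_s: 14.35
position: [456.7, -343.5, 63.8]
orientation: [0.886, 1.562, -0.562]
wrist_force: [-3.0, 1.2, 12.9]
gripper_width: 45.3
```

```bash
python3 go.py
```

```text
t 14.35 jigpos [31.2  9.2 63.8] jigforce [-2.8  1.6 12.9] w 45.3 j [-0.77  0.41  1.76  0.    0.97  0.68]
turn deg 180.0 or -0.0 tool x [ 0.007 -0.005 -1.   ]
tool axes in jig (cols x y z) [[0.007, 1.0, -0.0], [-0.005, -0.0, -1.0], [-1.0, 0.007, 0.005]]
```

>>> {"fn": "carry_out", "kwargs": {
  "deltas": [
    [53,0.002,0,0.001,0],
    [53,0.002,0,0.002,0],
    [53,0.002,0,0.003,0],
    [53,0.002,0,0.003,0]
  ]
}}

```text
time_s: 14.85
position: [456.9, -345.1, 63.7]
orientation: [1.113, 1.563, -0.335]
wrist_force: [-2.6, 4.6, 15.6]
gripper_width: 45.1
```

```bash
python3 go.py
python3 - <<'E'
from bench import *
import cv2
b=get_image("side")["color"][200:280,310:410]
cv2.imwrite("pics/p7.png",cv2.resize(b,None,fx=7,fy=7,interpolation=2))
E
```

```text
t 14.85 jigpos [31.2  7.5 63.7] jigforce [-2.   4.9 15.6] w 45.1 j [-0.77  0.41  1.76  0.    0.97  0.68]
turn deg 179.9 or -0.1 tool x [ 0.007 -0.002 -1.   ]
tool axes in jig (cols x y z) [[0.007, 1.0, -0.001], [-0.003, -0.001, -1.0], [-1.0, 0.007, 0.003]]
```

View pics/p7.png

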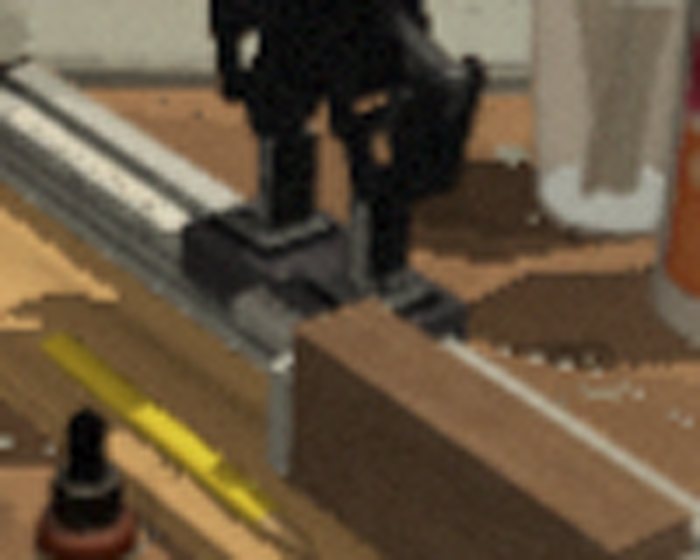

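The foot is on the block (crop (295,400)), with 4.9 N along the slide. I'll hold, ease the side load, then lift straight up.

>>> {"fn": "carry_out", "kwargs": {
  "deltas": [
    [53,0.002,0,0.002,0],
    [53,0.002,0,0.002,0],
    [53,0.001,0,0.001,0],
    [53,0,0,0,0],
    [53,-0.002,0,0,0],
    [53,-0.004,0,0,0],
    [53,-0.006,0,0,0],
    [53,-0.008,0,0,0],
    [53,-0.012,0,0,0],
    [53,-0.025,0,0,0],
    [53,-0.05,0,0,0],
    [53,-0.08,0,0,0]
  ]
}}

```text
time_s: 16.4
position: [456.1, -344.8, 144.5]
orientation: [1.16, 1.564, -0.289]
wrist_force: [-0.5, -0.1, -0.1]
gripper_width: 45.0
```

>>> {"fn": "carry_out", "kwargs": {
  "deltas": [
    [53,-0.04,0,-0.03,0],
    [53,-0.06,0,-0.09,0],
    [53,-0.06,0,-0.15,0],
    [53,-0.06,0,-0.2,0],
    [53,-0.06,0,-0.26,0],
    [53,-0.06,0,-0.26,0],
    [53,-0.06,0,-0.26,0]
  ]
}}

```text
time_s: 17.27
position: [424.6, -87.0, 204.5]
orientation: [1.051, 1.562, -0.396]
wrist_force: [0.5, -0.1, 0.2]
gripper_width: 45.4
```

```bash
python3 go.py
python3 - <<'E'
from bench import *
import cv2,numpy as np
a=get_image("top")["color"][170:270,310:470];b=get_image("side")["color"][200:310,310:440]
cv2.imwrite("pics/p8.png",np.vstack([cv2.resize(a,(480,300),interpolation=2),cv2.resize(b,(480,300)if 0 else (355,300),interpolation=2).copy() if 0 else cv2.copyMakeBorder(cv2.resize(b,(354,300),interpolation=2),0,0,0,126,0)]))
E
```

```text
t 17.27 jigpos [ 30.8 267.7 204.5] jigforce [ 0.5 -0.2  0.2] w 45.4 j [-0.36  0.07  1.83 -0.    1.23  1.09]
turn deg -180.0 or 0.0 tool x [ 0.008 -0.003 -1.   ]
tool axes in jig (cols x y z) [[0.008, 1.0, 0.0], [-0.004, 0.0, -1.0], [-1.0, 0.008, 0.004]]
```

View pics/p8.png

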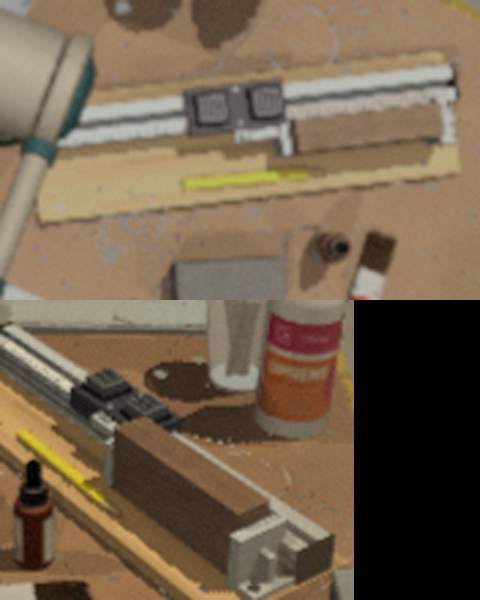

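The stop's foot is on the block's free end (top panel (287,140)), the block is against the end plate at (445,120), and both keys are up. Nothing else has moved and the arm is clear, so I'll hand the job in.

```bash
python3 -c "
from bench import *
print(job_done())"
```

```text
the job is handed in; nothing more can be done
None
```

I've handed the job in: the block is home in the jig and the stop is locked against its free end. The hand-in gives no verdict.

- **Block:** I pushed it along the fence with shut fingertips until it met the end plate. The push force rose to 8.9 N with no further movement, at the position expected for home.
- **Stop:** I pressed both keys down together with the open fingertips (about 13–16 N in all, which is at or near their hard stops). I kept them down and slid the stop about 166 mm until the foot met the block at 4.9 N. I then eased the side load and lifted straight up.
- **Last checks:** The final pictures show the block against the plate and along the fence, the foot on its free end, both keys up, and no visible shift of the other things in view. The wrist force was about 0 N with the arm clear, at 17.3 s of the 64 s allowed.
- **Limits of the checks:** I judged the final gaps and key heights by eye from the pictures, at about 2–3 mm per pixel. The mug and the grinding disc were not in the last crops; the arm passed over that side only at about 230 mm height. The fitted stop position and the contact point differed by about 2–3 mm, within calibration error; no check failed.

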